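# Find the rocking valve cover and press it home

## Robot

A 6-joint arm with a two-finger parallel gripper is mounted at the origin on the work surface. World frame = base frame: x ahead of the robot, y to its left, z up, the work surface at z = 0. Lengths are in mm, angles in rad, forces in N, time in s.
With the tool pointing down it reaches from about 275 to 1000 mm from the base axis. Payload 8.4 kg.
Tool frame: the origin (TCP) lies midway between the tips of the shut fingers; the grasp point (between the pads) lies 19 mm behind it; y points along the fingers, z is the direction in which the jaws open and shut, and the axes are right-handed (so a half turn about y gives the same grasp; the last joint's range is limited). The gripper opens to 85 mm and grips with 20 to 120 N. Pads are 22 mm wide; open, the fingers measure 114 mm over their backs; the gripper's body (76 mm by 85 mm) begins 54 mm behind the grasp point. The pads swing forward as they close: fully open they stand 13 mm farther back than shut.
Start: joints at [1.213, 0.353, 1.633, -0, 1.155, -0.002], TCP at [217.711, 585.858, 231.281] pointing down, gripper open.
Joint ranges: [-2.63, 2.63], [-0.92, 2.1], [0.06, 2.66], [-1.3, 4.44], [0, 2.69], [-3.02, 3.02]. Speed limits (rad/s): [2.22, 2.22, 2.79, 3.14, 3.14, 3.14].

## Interface

Orientations are given as [roll, pitch, yaw] about the fixed x, y, z axes, in that order (R = Rz(yaw) Ry(pitch) Rx(roll)).
In Python, from rig import r gives the robot as it stands. The module is installed in compiled form; this text tells all that it offers.
- The arm moves only by the tool apply_moves, never from a script. Its argument "plan" is text: rows parted by semicolons, each of 7 numbers parted by spaces: the shift along the tool's x, y, z in cm, then the turn, a rotation vector about the tool's x, y, z in degrees, then the closure, from 0 (fully open) to 1 (shut). A call has 1 to 20 rows; each row shifts and turns the pose as measured when the row begins, along the tool's axes as they then stand; what a row does not reach is not made up. A row lasts 1/10 s, in which the tool goes at most 50 mm and 8.59 degrees, less where a joint would pass 70% of its speed; a pose out of reach is approached as far as the arm can. A call is refused whole if a number of a shift passes 5 or a number of a turn 8.59, either way. A call with a gripper value outside its range is refused whole. The fingers move at their own pace and stop on an object; "squeeze" is the grip in N (left out, the last holds). Time passes only in rows, so rows that do not move let the fingers close. It gives the time, the measured TCP pose, the force and the opening at its end, in the units of the state.
- r.sense(): the state, without advancing time (a new reading comes with each control period).
- r.grab_frame(name): name is "scene" or "top"; returns the picture (400x640x3 uint8, blue, green, red); there is no depth.
- r.get_calibration(name): a dict with "vertical_fov" (degrees; the focal length in pixels is half the picture's height over the tangent of half this angle, whatever the lens; pixels are square), "cx", "cy" (the principal point, pixels), "R" (3x3) and "t" (3): a world point X has camera coordinates R X + t. Camera axes: x right, y down, z forward; pixel columns grow to the right and rows downward; lengths in mm; the calibration is good to about 2 mm. A picture is of the moment at which its call begins. get_calibration takes no time and is no camera call.
- r.sign_off(): hands the job in, once; it reports no verdict.
The state is a dict: "clock": time; "qpos": joint angles; "qvel": joint speeds; "joint_efforts": joint torques, N m; "eef_pos": TCP position; "tcp_rot": TCP orientation; "contact_force": force on the tool from outside, world axes, zero at the start; "wrist_torque": the same for the moment, N m; "opening": opening from 0.0 (shut) to 1.0 (fully open).
Only numpy, scipy, OpenCV 4.12 (cv2) and the standard library are available. Lean on these libraries where they do the work, as an engineer would, in place of code of your own. Each camera call takes 0.05 s, during which the arm holds its last target. There are 200 camera calls.

## Task

One of the four identical white covers on the valves in the black tray is not seated and rocks: press lightly with a fingertip near an edge of one cover after another until you find it, then push that cover straight down in its middle until it is fully home, level and firm. Finish with the fingertip still pressing on top of that cover and touching no other cover. Pick up or lift nothing, press no cover harder than a strong fingertip would (40 N at most), and leave everything else where it is.

Things in the scene. Friction and masses are not known exactly. Their poses are not given: they have to be found in the camera images.
- cover_a_top (a point): centre of the top face of one of the four identical white square covers: 64 x 64 mm, flat, plate 6 mm thick, skirt to 22 mm below the top, grey dot in the middle. z = normal of the top, x and y along its sides. Tops stand 60 to 64 mm above the table, about 110 mm apart with about 45 mm free between covers; the valves differ in height, so height does not tell the loose one, nor does the letter
- cover_b_top (a point): the same on another cover. A seated cover is firm: pressed lightly it gives less than about 1 mm. The loose one (any place in the tray) looks level until touched, but rocks about its centre towards whichever edge is pressed: 1 to 3 N near an edge dips that edge by roughly 5 mm, and it springs back level
- cover_c_top (a point): the same on another cover. Pressing the loose cover lightly near an edge does not seat it. It stands about 4.5 mm above home; a straight push of 8 N or a little more in its middle drives it down those 4.5 mm, where it stays and is as firm as the others
- cover_d_top (a point): the same on another cover; the four are alike in look and in how they are described
- tray: black tray, 270 x 270 mm, walls 20 mm high, fixed; origin under its centre on the table, x and y along its sides; the valves stand about 55 mm to either side of its centre along both
- bushing: bystander: stepped steel bushing standing in the middle of the tray, 22 mm wide, 36 mm high; origin under it
- pin: bystander: white ceramic pin standing in the lane between the two valves on the tray's -x side, 14 mm wide, 30 mm high; origin under it
- screwdriver: bystander: screwdriver lying on the bench along its x axis
- collar: bystander: steel ring 44 mm wide, 18 mm high; origin under its centre
- oil_jar: bystander: amber jar with a black lid, 52 mm wide, 75 mm high; origin under its centre

How it is judged (in metres and radians):
On the way, in this order (a step that is already met when the one before it is completed fails the run):
1. The loose cover has been rocked by pressing it with the fingers off its middle, before it was driven home (((angle between cover_a_top's own z axis and vertical above 0.05 rad and contact force between the fingers and cover_a above 0.3 N) or (angle between cover_b_top's own z axis and vertical above 0.05 rad and contact force between the fingers and cover_b above 0.3 N) or (angle between cover_c_top's own z axis and vertical above 0.05 rad and contact force between the fingers and cover_c above 0.3 N) or (angle between cover_d_top's own z axis and vertical above 0.05 rad and contact force between the fingers and cover_d above 0.3 N))), for 0.02 s.
2. The loose cover has been pushed down home and level (((distance of cover_a_top from where it was at the start of the episode above 0.003 m and height (world z) of cover_a_top below 0.0592 m and angle between cover_a_top's own z axis and vertical below 0.05 rad) or (distance of cover_b_top from where it was at the start of the episode above 0.003 m and height (world z) of cover_b_top below 0.0592 m and angle between cover_b_top's own z axis and vertical below 0.05 rad) or (distance of cover_c_top from where it was at the start of the episode above 0.003 m and height (world z) of cover_c_top below 0.0592 m and angle between cover_c_top's own z axis and vertical below 0.05 rad) or (distance of cover_d_top from where it was at the start of the episode above 0.003 m and height (world z) of cover_d_top below 0.0592 m and angle between cover_d_top's own z axis and vertical below 0.05 rad))), for 0.2 s.
At the end, for the whole second after the job is handed in: The cover that rocked is down within about 1 mm of home and level within 0.05 rad, with the fingers still pressing on it with more than 1 N; the other three covers are untouched at the end, within 1.5 mm of where they began and level; each loose bystander is within 20 mm of its start (((distance of cover_a_top from where it was at the start of the episode above 0.003 m and height (world z) of cover_a_top below 0.0592 m and angle between cover_a_top's own z axis and vertical below 0.05 rad and contact force between the fingers and cover_a above 1 N and contact force between each of the arm, the fingers and cover_b below 0.1 N and distance of each of cover_b_top, cover_c_top, cover_d_top from where it was at the start of the episode below 0.0015 m and angle between each of cover_b_top, cover_c_top, cover_d_top's own z axis and vertical below 0.04 rad and contact force between each of the arm, the fingers and cover_c below 0.1 N and contact force between each of the arm, the fingers and cover_d below 0.1 N) or (distance of cover_b_top from where it was at the start of the episode above 0.003 m and height (world z) of cover_b_top below 0.0592 m and angle between cover_b_top's own z axis and vertical below 0.05 rad and contact force between the fingers and cover_b above 1 N and contact force between each of the arm, the fingers and cover_a below 0.1 N and distance of each of cover_a_top, cover_c_top, cover_d_top from where it was at the start of the episode below 0.0015 m and angle between each of cover_a_top, cover_c_top, cover_d_top's own z axis and vertical below 0.04 rad and contact force between each of the arm, the fingers and cover_c below 0.1 N and contact force between each of the arm, the fingers and cover_d below 0.1 N) or (distance of cover_c_top from where it was at the start of the episode above 0.003 m and height (world z) of cover_c_top below 0.0592 m and angle between cover_c_top's own z axis and vertical below 0.05 rad and contact force between the fingers and cover_c above 1 N and contact force between each of the arm, the fingers and cover_a below 0.1 N and distance of each of cover_a_top, cover_b_top, cover_d_top from where it was at the start of the episode below 0.0015 m and angle between each of cover_a_top, cover_b_top, cover_d_top's own z axis and vertical below 0.04 rad and contact force between each of the arm, the fingers and cover_b below 0.1 N and contact force between each of the arm, the fingers and cover_d below 0.1 N) or (distance of cover_d_top from where it was at the start of the episode above 0.003 m and height (world z) of cover_d_top below 0.0592 m and angle between cover_d_top's own z axis and vertical below 0.05 rad and contact force between the fingers and cover_d above 1 N and contact force between each of the arm, the fingers and cover_a below 0.1 N and distance of each of cover_a_top, cover_b_top, cover_c_top from where it was at the start of the episode below 0.0015 m and angle between each of cover_a_top, cover_b_top, cover_c_top's own z axis and vertical below 0.04 rad and contact force between each of the arm, the fingers and cover_b below 0.1 N and contact force between each of the arm, the fingers and cover_c below 0.1 N)) and distance of each of bushing, pin, screwdriver, collar, oil_jar from where it was at the start of the episode below 0.02 m); the arm keeps its last pose, push and grip.
It fails at once if A cover is lifted off its valve (its top more than 69 mm above the table) (height (world z) of any of cover_a_top, cover_b_top, cover_c_top, cover_d_top above 0.069 m).
It fails at once if A cover is pressed with more than 40 N (contact force between any of the fingers, the arm and cover_a above 40 N or contact force between any of the fingers, the arm and cover_b above 40 N or contact force between any of the fingers, the arm and cover_c above 40 N or contact force between any of the fingers, the arm and cover_d above 40 N).
It fails at once if A loose bystander is lifted, knocked over or shoved by more than 30 mm (distance of any of bushing, pin, screwdriver, collar, oil_jar from where it was at the start of the episode above 0.03 m or angle between any of bushing, pin, oil_jar's own z axis and vertical above 0.5 rad).
It also fails if it takes over 51 s, if anything falls off the work surface, if the arm or the gripper's body presses on something with over 40 N, if the wrist force passes 120 N, or if a joint passes its speed limit or range.

## Working session

There is one attempt and no reset: what is moved stays moved. The work goes in short steps, Python scripts to look and compute and a tool call to move; the robot and the scene stay as the last step left them, time stands still between calls to the robot, and variables do not carry over. Pictures are saved under pics/ and viewed, about 8 in all and at most 12, crops included, and the job is handed in when it is done.

Besides the shell and the picture viewer there is one more tool, called after "Emit:" by a JSON object that holds its "fn" and its "kwargs". apply_moves: Moves the arm, as the interface text tells. Its arguments: {"type":"object","properties":{"plan":{"type":"string"},"squeeze":{"type":"number"}},"required":["plan"]}

```bash
mkdir -p pics
python3 - <<'E'
from rig import r
import cv2
print(r.sense())
for n in("scene","top"):
    im=r.grab_frame(n); cv2.imwrite(f"pics/{n}0.png",im)
    print(n,r.get_calibration(n))
E
```

```text
{'clock': 0.0, 'qpos': array([ 1.21258130e+00,  3.53621144e-01,  1.63414597e+00, -2.92871750e-05,
        1.15519317e+00, -2.43273380e-03]), 'qvel': array([ 0.00167876,  0.00074221, -0.00149154, -0.00058099,  0.00211526,
        0.00015529]), 'joint_efforts': array([-7.72493004e-04, -6.05252910e+01, -3.42072701e+01,  2.94650499e-05,
        9.17526602e-03, -4.25556976e-06]), 'eef_pos': array([217.56212535, 585.39980156, 230.57347889]), 'tcp_rot': array([-1.57216402e+00, -2.34506762e-05, -3.55770435e-01]), 'contact_force': array([ 0.02215626,  0.05588472, -0.39921177]), 'wrist_torque': array([-0.01982522,  0.02454946, -0.00401177]), 'opening': 1.0025941828037985}
scene {'vertical_fov': 54.583842662995934, 'cx': 323.5041587853058, 'cy': 200.36819541685603, 'R': array([[ 0.44143209,  0.89729291,  0.00177418],
       [ 0.69625944, -0.34128312, -0.63146545],
       [-0.56600398,  0.2799844 , -0.77540198]]), 't': array([-229.05057111, -333.4504481 , 1225.60126761])}
top {'vertical_fov': 52.36700613126147, 'cx': 320.7093768781783, 'cy': 196.99480519868757, 'R': array([[ 0.01243381, -0.99962239,  0.0245047 ],
       [-0.99505536, -0.01478465, -0.09821527],
       [ 0.09854048, -0.02316234, -0.99486345]]), 't': array([ -32.51480938,  567.67036627, 1211.9004818 ])}
```

View pics/top0.png

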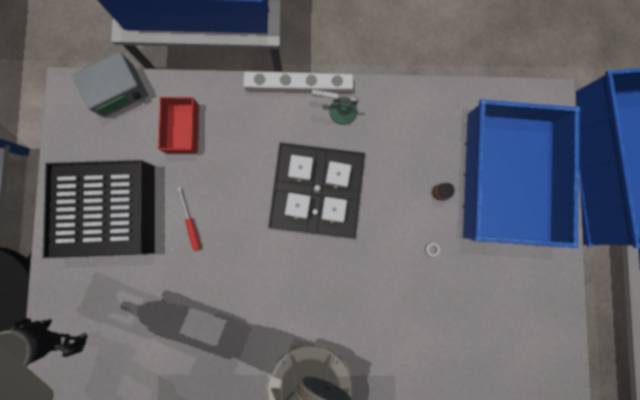

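View pics/scene0.png

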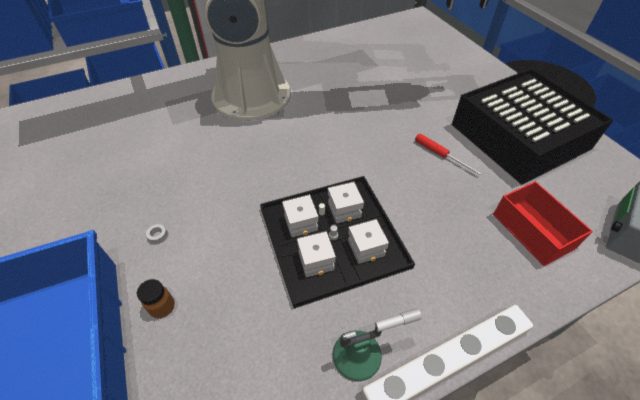

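```bash
cat > h.py <<'E'
from rig import r
import cv2, numpy as np
def ray(n,u,v,z,C=None):
    C=r.get_calibration(n); f=200/np.tan(np.radians(C["vertical_fov"])/2)
    R=np.array(C["R"]);o=-R.T@C["t"];d=R.T@[(u-C["cx"])/f,(v-C["cy"])/f,1]
    return o+d*(z-o[2])/d[2]
def tips(s=None):
    s=s or r.sense(); print(round(s["clock"],2),s["eef_pos"].round(1),s["tcp_rot"].round(3),s["contact_force"].round(2),s["wrist_torque"].round(2),round(s["opening"],2))
E
python3 - <<'E'
from h import *
for n,box in(("top",(265,140,370,245)),("scene",(260,175,415,300))):
    im=cv2.imread(f"pics/{n}0.png"); g=im.min(2); x0,y0,x1,y1=box
    thr={"top":130,"scene":188}[n]
    m=np.zeros_like(g); 
    # keep only inside tray: exclude bright table by flood from box border
    m[y0:y1,x0:x1]=(g[y0:y1,x0:x1]>thr)*255
    k,l,st,c=cv2.connectedComponentsWithStats(m)
    for i in range(1,k):
        if 150<st[i,4]<1500:
            pts=np.argwhere(l==i)[:,::-1]; W=np.array([ray(n,u,v,62)[:2] for u,v in pts],np.float32)
            rc=cv2.minAreaRect(W); print(n,c[i].round(1),st[i,4],np.round(rc[0],1),np.round(rc[1],1),round(rc[2],1),W.mean(0).round(1))
im=cv2.imread("pics/top0.png")[135:245,260:375]; a=cv2.resize(im,None,fx=5,fy=5,interpolation=2)[:,:]
cv2.imwrite("pics/c1.png",a)
im=cv2.imread("pics/scene0.png")[170:305,255:420]; cv2.imwrite("pics/c2.png",cv2.resize(im,None,fx=4.5,fy=4.4,interpolation=2))
E
```

```text
top [277.1 203.3] 1141 [580.  68.] [311.7 146.4] 1.5 [545.  104.8]
top [349.4 144.3] 303 [715.1 -93.7] [ 49.  147.8] 0.0 [ 725.3 -108.3]
top [300.1 166.7] 480 [654.9  38.6] [65.4 66.2] 82.7 [654.7  38.6]
top [338.1 173.5] 476 [636.3 -74.9] [65.4 66.1] 80.1 [636.1 -74.9]
top [365.8 205.8] 441 [ 550.1 -154.3] [244.5  26.7] 0.0 [ 540.8 -158.2]Traceback (most recent call last):
  File "<stdin>", line 11, in <module>
  File "h.py", line 4, in ray
    C=r.get_calibration(n); f=200/np.tan(np.radians(C["vertical_fov"])/2)
ValueError: time passes only in moves, steps and waits
```

```bash
cat > h.py <<'E'
from rig import r
import cv2, numpy as np
CAL={n:r.get_calibration(n) for n in("top","scene")}
def ray(n,u,v,z):
    C=CAL[n]; f=200/np.tan(np.radians(C["vertical_fov"])/2)
    R=np.array(C["R"]);o=-R.T@C["t"];d=R.T@[(u-C["cx"])/f,(v-C["cy"])/f,1]
    return o+d*(z-o[2])/d[2]
def tips(s=None):
    s=s or r.sense(); print(round(s["clock"],2),s["eef_pos"].round(1),s["tcp_rot"].round(3),s["contact_force"].round(2),s["wrist_torque"].round(2),round(s["opening"],2))
E
python3 - <<'E'
from h import *
for n,boxes in(("top",((285,150,315,182),(323,158,353,190),(282,190,312,222),(320,194,349,225))),("scene",((280,190,322,242),(324,178,366,226),(294,228,338,280),(344,216,390,266)))):
    im=cv2.imread(f"pics/{n}0.png"); g=im.min(2)
    for x0,y0,x1,y1 in boxes:
        p=g[y0:y1,x0:x1]; t=130 if n=="top" else 205
        m=(p>t).astype(np.uint8); k,l,st,c=cv2.connectedComponentsWithStats(m)
        i=1+st[1:,4].argmax(); pts=np.argwhere(l==i)[:,::-1]+[x0,y0]
        W=np.array([ray(n,u,v,62)[:2] for u,v in pts],np.float32); rc=cv2.minAreaRect(W)
        print(n,pts.mean(0).round(1),st[i,4],p.max(),np.round(rc[0],1),np.round(rc[1],1),round(rc[2],1),W.mean(0).round(1))
im=cv2.imread("pics/scene0.png")[170:305,255:420]; cv2.imwrite("pics/c2.png",cv2.resize(im,None,fx=4.4,fy=4.4,interpolation=2))
E
```

```text
top [300.1 166.7] 480 183 [654.9  38.6] [65.4 66.2] 82.7 [654.7  38.6]
top [338.1 173.5] 476 183 [636.3 -74.9] [65.4 66.1] 80.1 [636.1 -74.9]
top [297.1 205. ] 496 183 [540.   45.5] [65.6 66.2] 81.3 [539.9  45.5]
top [333.8 209.1] 492 184 [529.5 -63.4] [65.5 66. ] 82.6 [529.4 -63.2]
scene [299.6 208.8] 584 222 [529.3 -64.4] [62.4 61.4] 82.1 [529.9 -64.7]
scene [345.3 194.9] 530 222 [538.4  45.5] [61.6 61.1] 81.4 [539.3  45.3]
scene [315.6 247.6] 748 224 [636.1 -76. ] [62.6 62.3] 80.3 [636.8 -76.3]
scene [368.2 234.9] 693 224 [656.4  36.9] [62.5 62.1] 82.4 [657.1  36.6]
```

View pics/c2.png

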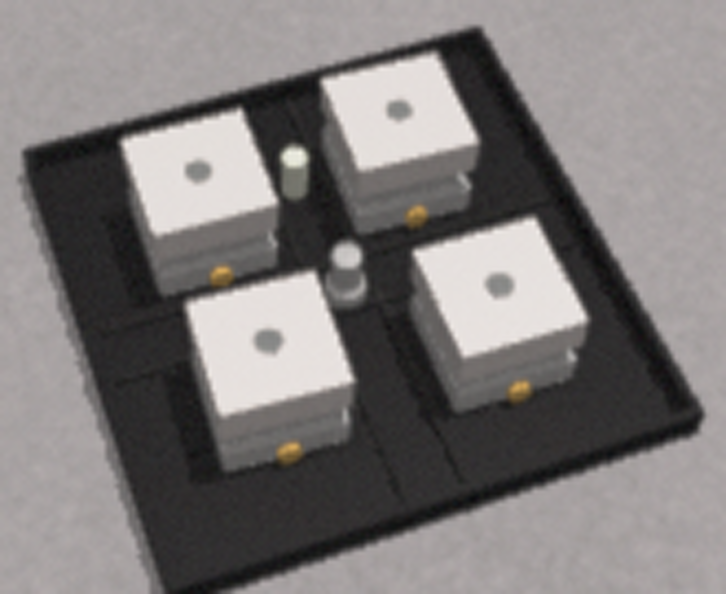

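Emit:
{"fn": "apply_moves", "kwargs": {"plan": "0 0 0 0 -6 0 1;0 0 0 0 -6 0 1;2.5 0.6 -3.2 0 0 0 1;2.5 0.6 -3.2 0 0 0 1;2.5 0.6 -3.2 0 0 0 1;2.5 0.6 -3.2 0 0 0 1;2.5 0.6 -3.2 0 0 0 1;2.5 0.6 -3.2 0 0 0 1;2.5 0.6 -3.2 0 0 0 1;2.5 0.6 -3.2 0 0 0 1;2.5 0.6 -3.2 0 0 0 1;2.5 0.6 -3.2 0 0 0 1;2.5 0.6 -3.2 0 0 0 1;2.5 0.6 -3.2 0 0 0 1;2.5 0.6 -3.2 0 0 0 1;2.5 0.6 -3.2 0 0 0 1;0 0 0 0 0 0 1;0 0 0 0 0 0 1", "squeeze": 40}}

```text
clock: 1.9
eef_pos: [510.6, 73.6, 139.6]
tcp_rot: [-1.574, 0.003, -0.135]
contact_force: [0.3, -0.6, -0.1]
opening: 0.002
```

```bash
cat >> h.py <<'E'
import os
P={1:(529.4,-63.8),2:(539.6,45.4),3:(636.2,-75.5),4:(655.6,37.7)}
def go(k,off=(0,0),z=80):
    """tool-axes shift (cm) and turn (deg about tool y) to cover k + offset along its sides"""
    from scipy.spatial.transform import Rotation as Q
    s=r.sense(); tips(s); R=Q.from_euler("xyz",s["tcp_rot"]).as_matrix(); a=np.radians(-8.5); c,n=np.cos(a),np.sin(a)
    tgt=np.r_[np.array(P[k])+np.array([[c,-n],[n,c]])@off,z]
    T=Q.from_euler("xyz",[-np.pi/2,0,a]).as_matrix()
    print("target",tgt.round(1),"shift cm",(R.T@(tgt-s["eef_pos"])/10).round(2),"turn",np.degrees(Q.from_matrix(R.T@T).as_rotvec()).round(2))
E
python3 -c "
from h import *
go(2,(-20,0))"
```

```text
1.9 [510.6  73.6 139.6] [-1.574  0.003 -0.135] [ 0.34 -0.57 -0.06] [-0.01 -0.03 -0.01] 0.0
target [519.8  48.4  80. ] shift cm [ 1.27  5.97 -2.36] turn [ 0.2   0.78 -0.19]
```

Emit:
{"fn": "apply_moves", "kwargs": {"plan": "0.65 2 -1.2 0.2 0.8 -0.2 1;0.6 2 -1.2 0 0 0 1;0 1 0 0 0 0 1;0 0 0 0 0 0 1"}}

```text
clock: 2.3
eef_pos: [518.6, 51.0, 88.9]
tcp_rot: [-1.57, -0.0, -0.147]
contact_force: [0.6, -0.4, 0.7]
opening: -0.0
```

```bash
python3 -c "
from h import *
go(2,(-20,0),70)
cv2.imwrite('pics/s3.png',cv2.resize(r.grab_frame('scene')[130:305,235:435],None,fx=3,fy=3))"
```

```text
2.3 [518.6  51.   88.9] [-1.57  -0.    -0.147] [ 0.57 -0.43  0.66] [-0.02 -0.05  0.05] -0.0
target [519.8  48.4  70. ] shift cm [ 0.16  1.89 -0.24] turn [-0.07  0.08  0.02]
```

View pics/s3.png

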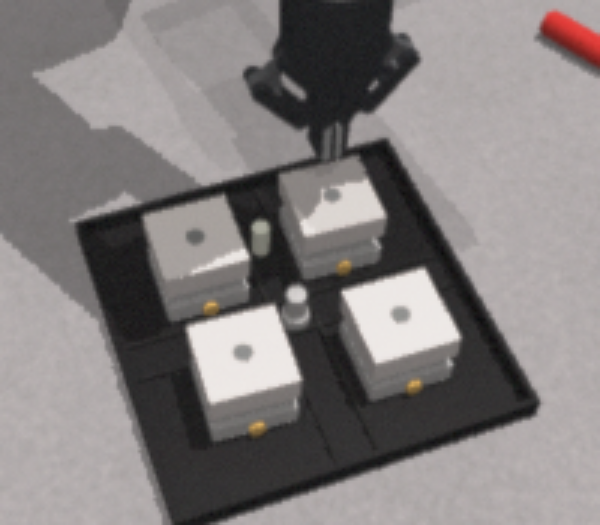

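Emit:
{"fn": "apply_moves", "kwargs": {"plan": "0.15 1 -0.25 0 0 0 1;0 0.9 0 0 0 0 1;0 0 0 0 0 0 1;0 0.2 0 0 0 0 1;0 0.2 0 0 0 0 1"}}

```text
clock: 2.85
eef_pos: [521.0, 50.7, 66.9]
tcp_rot: [-1.569, -0.004, -0.144]
contact_force: [0.2, -0.1, -0.1]
opening: -0.001
```

Emit:
{"fn": "apply_moves", "kwargs": {"plan": "0 0.1 0 0 0 0 1;0 0.1 0 0 0 0 1"}}

```text
clock: 3.05
eef_pos: [521.1, 50.7, 64.9]
tcp_rot: [-1.568, -0.004, -0.144]
contact_force: [-0.3, -0.1, 0.3]
opening: 0.004
```

Emit:
{"fn": "apply_moves", "kwargs": {"plan": "0 0.1 0 0 0 0 1"}}

```text
clock: 3.15
eef_pos: [521.2, 50.7, 64.0]
tcp_rot: [-1.568, -0.005, -0.144]
contact_force: [-1.1, -0.0, 0.8]
opening: -0.0
```

Emit:
{"fn": "apply_moves", "kwargs": {"plan": "0 0.1 0 0 0 0 1"}}

```text
clock: 3.25
eef_pos: [521.2, 50.7, 63.6]
tcp_rot: [-1.568, -0.004, -0.144]
contact_force: [-6.2, 1.0, 20.3]
opening: 0.005
```

Emit:
{"fn": "apply_moves", "kwargs": {"plan": "0 -0.5 0 0 0 0 1;0 -1.5 0 0 0 0 1;0 0 -3.6 0 0 0 1;0 0 -3.6 0 0 0 1;0 0 -3.6 0 0 0 1;0 0 0 0 0 0 1"}}

```text
clock: 3.85
eef_pos: [506.9, -58.7, 85.6]
tcp_rot: [-1.568, -0.008, -0.141]
contact_force: [0.2, -0.2, -1.6]
opening: 0.001
```

```bash
python3 -c "
from h import *
go(1,(-20,0),67)"
```

```text
3.85 [506.9 -58.7  85.6] [-1.568 -0.008 -0.141] [ 0.23 -0.19 -1.6 ] [ 0.02 -0.02 -0.  ] 0.0
target [509.6 -60.8  67. ] shift cm [ 0.28  1.86 -0.18] turn [-0.15  0.45  0.46]
```

Emit:
{"fn": "apply_moves", "kwargs": {"plan": "0.25 0.8 -0.2 -0.2 0.4 0.5 1;0 0.8 0 0 0 0 1;0 0 0 0 0 0 1;0 0 0 0 0 0 1;0 0.1 0 0 0 0 1"}}

```text
clock: 4.35
eef_pos: [509.8, -59.6, 66.8]
tcp_rot: [-1.571, 0.002, -0.148]
contact_force: [0.9, -0.7, 0.5]
opening: -0.001
```

Emit:
{"fn": "apply_moves", "kwargs": {"plan": "0 0.1 0 0 0 0 1;0 0.1 0 0 0 0 1"}}

```text
clock: 4.55
eef_pos: [509.9, -58.8, 64.7]
tcp_rot: [-1.571, 0.002, -0.147]
contact_force: [-0.1, 0.0, 0.7]
opening: 0.0
```

Emit:
{"fn": "apply_moves", "kwargs": {"plan": "0 0.05 0 0 0 0 1;0 0.05 0 0 0 0 1"}}

```text
clock: 4.75
eef_pos: [509.9, -58.5, 63.7]
tcp_rot: [-1.571, 0.001, -0.146]
contact_force: [0.7, -1.2, -0.4]
opening: -0.001
```

Emit:
{"fn": "apply_moves", "kwargs": {"plan": "0 0.05 0 0 0 0 1"}}

```text
clock: 4.85
eef_pos: [510.0, -58.5, 63.3]
tcp_rot: [-1.571, 0.001, -0.146]
contact_force: [-0.3, 0.2, -0.6]
opening: -0.002
```

Emit:
{"fn": "apply_moves", "kwargs": {"plan": "0 0.05 0 0 0 0 1"}}

```text
clock: 4.95
eef_pos: [510.1, -58.6, 62.8]
tcp_rot: [-1.571, 0.001, -0.146]
contact_force: [-0.3, -1.5, 0.5]
opening: 0.002
```

Emit:
{"fn": "apply_moves", "kwargs": {"plan": "0 0.05 0 0 0 0 1"}}

```text
clock: 5.05
eef_pos: [510.0, -58.6, 62.3]
tcp_rot: [-1.571, 0.001, -0.146]
contact_force: [-0.7, -0.2, 0.5]
opening: 0.002
```

Emit:
{"fn": "apply_moves", "kwargs": {"plan": "0 0.05 0 0 0 0 1"}}

```text
clock: 5.15
eef_pos: [510.0, -58.6, 61.8]
tcp_rot: [-1.571, 0.001, -0.146]
contact_force: [-2.5, 0.3, 6.3]
opening: -0.001
```

Emit:
{"fn": "apply_moves", "kwargs": {"plan": "0 0.05 0 0 0 0 1"}}

```text
clock: 5.25
eef_pos: [510.0, -58.6, 61.7]
tcp_rot: [-1.571, 0.001, -0.146]
contact_force: [-3.7, 0.3, 11.5]
opening: -0.001
```

Emit:
{"fn": "apply_moves", "kwargs": {"plan": "0 0.05 0 0 0 0 1"}}

```text
clock: 5.35
eef_pos: [510.0, -58.6, 61.7]
tcp_rot: [-1.571, 0.001, -0.147]
contact_force: [-3.8, 0.1, 10.4]
opening: -0.003
```

Emit:
{"fn": "apply_moves", "kwargs": {"plan": "0 -0.5 0 0 0 0 1;0 -1.5 0 0 0 0 1;3.5 0 0.1 0 0 0 1;3.5 0 0.1 0 0 0 1;3.5 0 0.1 0 0 0 1;0 0 0 0 0 0 1"}}

```text
clock: 5.95
eef_pos: [617.0, -71.4, 83.6]
tcp_rot: [-1.571, 0.001, -0.147]
contact_force: [0.7, -0.1, 0.7]
opening: 0.001
```

```bash
python3 -c "
from h import *
go(3,(-20,0),67)"
```

```text
5.95 [617.  -71.4  83.6] [-1.571e+00  1.000e-03 -1.470e-01] [ 0.69 -0.13  0.69] [ 0.    0.01 -0.02] 0.0
target [616.4 -72.5  67. ] shift cm [-0.04  1.66 -0.12] turn [ 0.03  0.09 -0.05]
```

Emit:
{"fn": "apply_moves", "kwargs": {"plan": "0 0.8 -0.1 0 0 0 1;0 0.7 0 0 0 0 1;0 0 0 0 0 0 1;0 0 0 0 0 0 1;0 0.1 0 0 0 0 1"}}

```text
clock: 6.45
eef_pos: [613.2, -72.2, 65.3]
tcp_rot: [-1.571, 0.005, -0.147]
contact_force: [-0.7, -0.4, 1.0]
opening: -0.001
```

Emit:
{"fn": "apply_moves", "kwargs": {"plan": "0 0.1 0 0 0 0 1;0 0.05 0 0 0 0 1;0 0.05 0 0 0 0 1"}}

```text
clock: 6.75
eef_pos: [612.7, -72.1, 63.5]
tcp_rot: [-1.571, 0.005, -0.147]
contact_force: [-0.4, 0.0, 0.3]
opening: -0.001
```

Emit:
{"fn": "apply_moves", "kwargs": {"plan": "0 0.05 0 0 0 0 1;0 0.05 0 0 0 0 1"}}

```text
clock: 6.95
eef_pos: [612.9, -72.1, 62.6]
tcp_rot: [-1.571, 0.005, -0.147]
contact_force: [-0.1, -0.1, -1.0]
opening: -0.003
```

Emit:
{"fn": "apply_moves", "kwargs": {"plan": "0 0.05 0 0 0 0 1"}}

```text
clock: 7.05
eef_pos: [612.9, -72.1, 62.1]
tcp_rot: [-1.571, 0.005, -0.147]
contact_force: [0.0, -0.1, 0.7]
opening: 0.001
```

Emit:
{"fn": "apply_moves", "kwargs": {"plan": "0 0.05 0 0 0 0 1"}}

```text
clock: 7.15
eef_pos: [612.9, -72.1, 61.6]
tcp_rot: [-1.571, 0.005, -0.147]
contact_force: [-1.0, 0.6, 0.9]
opening: -0.001
```

Emit:
{"fn": "apply_moves", "kwargs": {"plan": "0 0.05 0 0 0 0 1"}}

```text
clock: 7.25
eef_pos: [612.7, -72.1, 61.1]
tcp_rot: [-1.571, 0.005, -0.147]
contact_force: [-0.4, -0.0, 0.6]
opening: 0.002
```

Emit:
{"fn": "apply_moves", "kwargs": {"plan": "0 0.05 0 0 0 0 1"}}

```text
clock: 7.35
eef_pos: [612.6, -72.1, 60.6]
tcp_rot: [-1.571, 0.005, -0.147]
contact_force: [-1.5, 0.7, 0.7]
opening: -0.003
```

Emit:
{"fn": "apply_moves", "kwargs": {"plan": "0 0.05 0 0 0 0 1"}}

```text
clock: 7.45
eef_pos: [612.5, -72.1, 60.0]
tcp_rot: [-1.571, 0.005, -0.147]
contact_force: [-2.2, -0.3, 1.4]
opening: -0.0
```

Emit:
{"fn": "apply_moves", "kwargs": {"plan": "0 0.05 0 0 0 0 1"}}

```text
clock: 7.55
eef_pos: [612.4, -72.1, 59.5]
tcp_rot: [-1.571, 0.006, -0.147]
contact_force: [-0.5, 0.3, 1.2]
opening: -0.003
```

Emit:
{"fn": "apply_moves", "kwargs": {"plan": "0 0.05 0 0 0 0 1"}}

```text
clock: 7.65
eef_pos: [612.4, -72.0, 59.1]
tcp_rot: [-1.571, 0.006, -0.147]
contact_force: [-2.7, -0.6, 5.2]
opening: 0.007
```

Emit:
{"fn": "apply_moves", "kwargs": {"plan": "0 0.05 0 0 0 0 1"}}

```text
clock: 7.75
eef_pos: [612.4, -72.0, 58.9]
tcp_rot: [-1.571, 0.006, -0.147]
contact_force: [-4.1, 0.8, 8.8]
opening: -0.0
```

```bash
python3 -c "
from h import *
tips()
cv2.imwrite('pics/s4.png',cv2.resize(r.grab_frame('scene')[170:305,255:420],None,fx=4.4,fy=4.4,interpolation=2))"
```

```text
7.75 [612.4 -72.   58.9] [-1.571  0.006 -0.147] [-4.11  0.8   8.8 ] [ 0.07  0.52 -0.02] -0.0
```

View pics/s4.png

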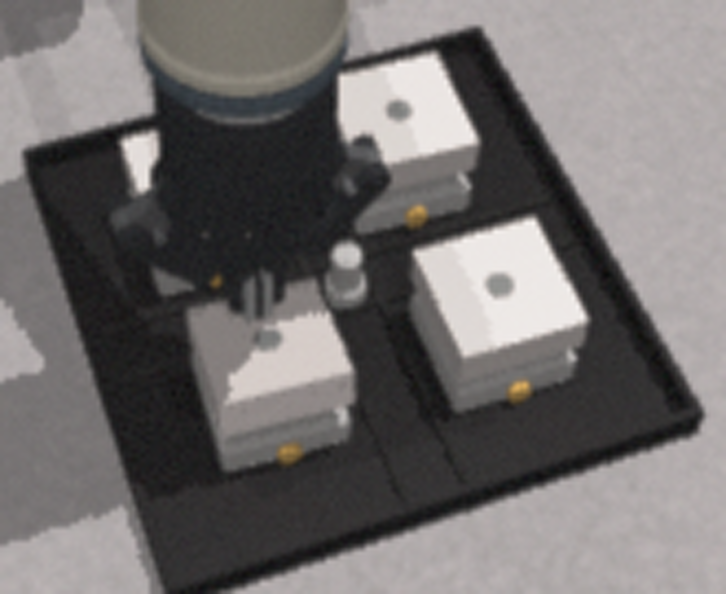

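P3, the front-left cover in the crop, is clearly tilted. Its front top edge rose from row ~417 to ~403 while the fingertip holds its robot-side edge down, so P3 is the loose one. I'll release it, move over its middle and push down.

Emit:
{"fn": "apply_moves", "kwargs": {"plan": "0 -0.3 0 0 0 0 1;0 -1 0 0 0 0 1;2.4 0 -0.4 0 0 0 1;0 0 0 0 0 0 1;0 0 0 0 0 0 1"}}

```text
clock: 8.3
eef_pos: [636.9, -79.7, 74.2]
tcp_rot: [-1.571, 0.004, -0.147]
contact_force: [0.3, 0.0, -0.1]
opening: -0.002
```

```bash
python3 -c "
from h import *
go(3,(0,0),65)"
```

```text
8.3 [636.9 -79.7  74.2] [-1.571  0.004 -0.147] [ 0.28  0.02 -0.08] [ 0.02 -0.04 -0.  ] -0.0
target [636.2 -75.5  65. ] shift cm [-0.13  0.92  0.41] turn [ 0.03  0.09 -0.22]
```

Emit:
{"fn": "apply_moves", "kwargs": {"plan": "-0.1 0 0.4 0 0 0 1;0 0.7 0 0 0 -0.2 1;0 0 0 0 0 0 1;0 0.1 0 0 0 0 1;0 0 0 0 0 0 1"}}

```text
clock: 8.8
eef_pos: [634.5, -74.6, 65.4]
tcp_rot: [-1.571, 0.002, -0.146]
contact_force: [-0.5, -0.5, -1.0]
opening: 0.0
```

```bash
python3 -c "
from h import *
go(3,(0,0),65)"
```

```text
8.8 [634.5 -74.6  65.4] [-1.571  0.002 -0.146] [-0.51 -0.47 -1.04] [0.02 0.   0.02] 0.0
target [636.2 -75.5  65. ] shift cm [ 0.18  0.04 -0.07] turn [ 0.03  0.11 -0.1 ]
```

Emit:
{"fn": "apply_moves", "kwargs": {"plan": "0.18 0 -0.08 0 0 0 1;0 0.1 0 0 0 0 1;0 0.05 0 0 0 0 1;0 0.05 0 0 0 0 1"}}

```text
clock: 9.2
eef_pos: [636.4, -75.8, 63.4]
tcp_rot: [-1.571, 0.002, -0.147]
contact_force: [-0.6, -0.3, -0.2]
opening: 0.001
```

Emit:
{"fn": "apply_moves", "kwargs": {"plan": "0 0.05 0 0 0 0 1;0 0.05 0 0 0 0 1"}}

```text
clock: 9.4
eef_pos: [636.5, -75.9, 62.4]
tcp_rot: [-1.571, 0.001, -0.147]
contact_force: [-1.6, 1.0, 6.4]
opening: 0.003
```

Emit:
{"fn": "apply_moves", "kwargs": {"plan": "0 0.05 0 0 0 0 1"}}

```text
clock: 9.5
eef_pos: [636.5, -75.9, 62.4]
tcp_rot: [-1.571, 0.001, -0.147]
contact_force: [-2.6, 0.9, 8.5]
opening: -0.001
```

Emit:
{"fn": "apply_moves", "kwargs": {"plan": "0 0.05 0 0 0 0 1"}}

```text
clock: 9.6
eef_pos: [636.5, -75.9, 62.5]
tcp_rot: [-1.571, 0.001, -0.147]
contact_force: [-3.0, 0.2, 5.1]
opening: -0.001
```

Emit:
{"fn": "apply_moves", "kwargs": {"plan": "0 0.05 0 0 0 0 1"}}

```text
clock: 9.7
eef_pos: [636.5, -75.9, 62.4]
tcp_rot: [-1.571, 0.001, -0.147]
contact_force: [-1.7, 0.1, 4.0]
opening: -0.0
```

Emit:
{"fn": "apply_moves", "kwargs": {"plan": "0 0.08 0 0 0 0 1;0 0.08 0 0 0 0 1"}}

```text
clock: 9.9
eef_pos: [636.5, -75.9, 62.3]
tcp_rot: [-1.571, 0.001, -0.147]
contact_force: [-3.1, 0.9, 9.0]
opening: -0.001
```

Emit:
{"fn": "apply_moves", "kwargs": {"plan": "0 0.1 0 0 0 0 1;0 0.1 0 0 0 0 1"}}

```text
clock: 10.1
eef_pos: [636.5, -75.9, 61.8]
tcp_rot: [-1.571, 0.001, -0.147]
contact_force: [-2.3, 0.6, 7.6]
opening: -0.001
```

It is moving, so I'll continue.

Emit:
{"fn": "apply_moves", "kwargs": {"plan": "0 0.1 0 0 0 0 1;0 0.1 0 0 0 0 1;0 0.1 0 0 0 0 1"}}

```text
clock: 10.4
eef_pos: [636.5, -75.9, 61.2]
tcp_rot: [-1.571, 0.001, -0.147]
contact_force: [-2.7, 1.2, 7.0]
opening: -0.002
```

Emit:
{"fn": "apply_moves", "kwargs": {"plan": "0 0.1 0 0 0 0 1;0 0.1 0 0 0 0 1"}}

```text
clock: 10.6
eef_pos: [636.5, -75.9, 60.8]
tcp_rot: [-1.571, 0.001, -0.146]
contact_force: [-3.1, -0.0, 8.5]
opening: -0.001
```

Emit:
{"fn": "apply_moves", "kwargs": {"plan": "0 0.1 0 0 0 0 1;0 0.1 0 0 0 0 1"}}

```text
clock: 10.8
eef_pos: [636.5, -75.9, 60.4]
tcp_rot: [-1.571, 0.0, -0.146]
contact_force: [-2.7, 0.5, 8.5]
opening: 0.006
```

Emit:
{"fn": "apply_moves", "kwargs": {"plan": "0 0.12 0 0 0 0 1;0 0.12 0 0 0 0 1;0 0.12 0 0 0 0 1;0 0.12 0 0 0 0 1"}}

```text
clock: 11.2
eef_pos: [636.5, -75.9, 58.7]
tcp_rot: [-1.571, 0.0, -0.146]
contact_force: [-3.2, 0.4, 8.5]
opening: 0.003
```

Emit:
{"fn": "apply_moves", "kwargs": {"plan": "0 0.12 0 0 0 0 1;0 0.12 0 0 0 0 1"}}

```text
clock: 11.4
eef_pos: [636.5, -75.9, 57.9]
tcp_rot: [-1.571, 0.0, -0.146]
contact_force: [-3.1, 1.2, 10.0]
opening: -0.001
```

Emit:
{"fn": "apply_moves", "kwargs": {"plan": "0 0.12 0 0 0 0 1;0 0.12 0 0 0 0 1"}}

```text
clock: 11.6
eef_pos: [636.5, -75.9, 57.8]
tcp_rot: [-1.571, -0.0, -0.146]
contact_force: [-4.9, 1.1, 12.8]
opening: 0.005
```

Emit:
{"fn": "apply_moves", "kwargs": {"plan": "0 0.12 0 0 0 0 1;0 0.12 0 0 0 0 1"}}

```text
clock: 11.8
eef_pos: [636.5, -75.9, 57.8]
tcp_rot: [-1.571, -0.0, -0.146]
contact_force: [-4.8, 0.7, 11.9]
opening: 0.001
```

Emit:
{"fn": "apply_moves", "kwargs": {"plan": "0 0.15 0 0 0 0 1;0 0.15 0 0 0 0 1"}}

```text
clock: 12.0
eef_pos: [636.5, -75.9, 57.7]
tcp_rot: [-1.571, -0.001, -0.146]
contact_force: [-5.3, 0.4, 15.8]
opening: -0.003
```

```bash
python3 -c "
from h import *
tips()
cv2.imwrite('pics/s5.png',cv2.resize(r.grab_frame('scene')[170:305,255:420],None,fx=4.4,fy=4.4,interpolation=2))
tips()"
```

```text
12.0 [636.5 -75.9  57.7] [-1.571e+00 -1.000e-03 -1.460e-01] [-5.28  0.44 15.77] [0.07 1.   0.01] -0.0
12.05 [636.5 -75.9  57.8] [-1.571e+00 -1.000e-03 -1.460e-01] [-5.62  0.55 14.85] [0.16 0.99 0.01] -0.0
```

View pics/s5.png

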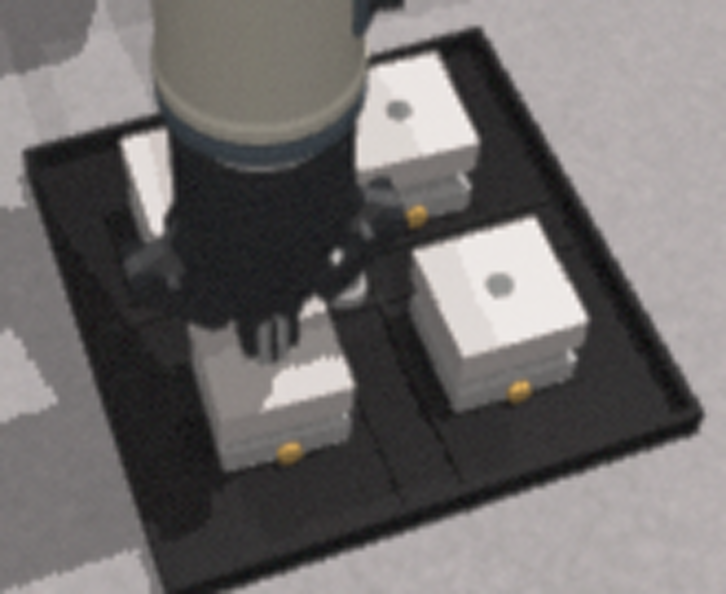

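The pressed cover at (275,370) now sits lower and level, with its skirt covering most of the valve. The other covers and the bushing haven't moved, and a steady push of about 15 N holds.

```bash
python3 -c "
from h import *
print(r.sign_off()); tips()"
```

```text
the job is handed in; nothing more can be done
None
the job is handed in; nothing more can be done
```

I found the loose cover, pushed it home, and handed the job in with the fingertip still pressing on it. It is the far-right one as seen from the robot, at about x 636, y -76 mm.

- **Search:** I pressed the robot-side edges of three covers with the shut fingertips. The two near covers were firm, at about 20 N and 11 N. The far-right one dipped about 3.5 mm at only about 1 N and was visibly tilted in the picture, so I did not test the fourth.
- **Seating:** Pushing in the middle at about 8–10 N took it from 62.4 mm down to 57.8 mm, 4.6 mm of travel. It then stayed firm under about 15 N.
- **Last checks:** The final picture shows the cover low and level. The other covers and the bushing that can be seen are unmoved, and nothing but the pressed cover is touched. The clock stood at about 12 s. The force readings peaked at about 20 N, against the 40 N limit.
- **Not checked:** The arm hid the pin and most of one cover in the last picture, and its crop left out the jar, ring and screwdriver. I moved nothing near them. No check failed or disagreed.

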